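Shift a staining set to the clean bottle rack in its order of use

ROBOT

A 6-joint arm with a two-finger parallel gripper is mounted at the origin on a cart in front of the work surface, level with it; the furniture and walls round the work are solid. World frame = base frame: x ahead of the robot, y to its left, z up, the work surface at z = 0. Lengths are in mm, angles in rad, forces in N, time in s.
With the tool pointing down it reaches from about 375 to 975 mm from the base axis. Payload 3.8 kg.
Tool frame: the origin (TCP) lies midway between the tips of the shut fingers; the grasp point (between the pads) lies 19 mm behind it; z points along the fingers, y is the line along which they close (so a half turn about z gives the same grasp; the last joint's range is limited). The gripper opens to 88 mm and grips with 3 to 60 N. Pads are 18 mm wide; open, the fingers measure 123 mm over their backs; the gripper's body (75 mm by 187 mm) begins 45 mm behind the grasp point.
Start: joints at [1.243, 0.264, 1.604, -0, 1.274, -0.037], TCP at [193.533, 646.655, 238.706] pointing down, gripper open.
Joint ranges: [-2.63, 2.63], [-0.94, 2.18], [0.31, 2.57], [-1.31, 4.45], [0, 2.66], [-2.55, 2.55]. Speed limits (rad/s): [2.57, 2.57, 3.14, 3.14, 3.14, 3.14].

INTERFACE

Orientations are given as a unit quaternion [x, y, z, w].
In Python, from workcell import robot gives the robot as it stands. The module is installed in compiled form; this text tells all that it offers.
- The arm moves only by the shell command python3 -m creep 'ROWS' [FORCE]. ROWS is JSON, a list of rows, each an object with "linear": the shift along the tool's x, y, z in units of 30 mm (1.0 is 30 mm), a list of three; "yaw": the turn about the tool's z in units of 5 degrees (1.0 is 5 degrees); "fingers": the opening, from 0 (shut) to 1 (fully open). A call has 1 to 10 rows; each row shifts and turns the commanded pose from where the row before left it, along the tool's axes as they then stand; what a row does not reach is not made up. A row lasts 1/12 s, in which the tool goes at most 41.7 mm and 7.16 degrees, less where a joint would pass 70% of its speed; a pose out of reach is approached as far as the arm can. A call is refused whole if a number of a shift passes 1 or a number of a turn 1, either way. A call with a gripper value outside its range is refused whole. The fingers move at their own pace and stop on an object; FORCE is the grip in N (left out, the last holds). Time passes only in rows, so rows that do not move let the fingers close. It gives the time, the measured TCP pose, the force, the opening and the grip force at its end, in the units of the state.
- robot.get_obs(): the state, without advancing time (a new reading comes with each control period).
- robot.capture(name): name is "side" or "top" or "wrist"; returns the picture (420x560x3 uint8, red, green, blue); there is no depth.
- robot.get_calibration(name): a dict with "fov_y" (degrees; the focal length in pixels is half the picture's height over the tangent of half this angle, whatever the lens; pixels are square), "cx", "cy" (the principal point, pixels), "view" (4x4, takes a point from world to camera coordinates); the wrist camera has in their place "T_tool_cam" (4x4, takes a point from camera to tool coordinates, whose origin is the TCP and whose axes are the flange's). Camera axes: x right, y up, looking along -z (the intrinsics and any distortion apply to the point x, -y, -z); pixel columns grow to the right and rows downward; lengths in mm; the calibration is good to about 2 mm. A picture is of the moment at which its call begins: read the wrist's pose just before it. get_calibration takes no time and is no camera call.
- robot.hand_in(): hands the job in; it is judged then, once.
Trained networks look in the newest picture that a camera, given by its name, has taken for a name from the list of things; names that differ only in an ending like _2 or _b are one class to them, and where a whole thing is asked for, a point or a joint stands for the part that bears it (a point fixed in the world has none). Each returns a list of dicts, best first, with "p" (0 to 1); they miss things now and then, are a little off and sometimes report something else, mostly with a low value. They report only what shows in the picture. A call takes as long as a camera call. They do not tell look-alikes from the thing itself.
- robot.cut_out(camera, query): "mask" (420x560 bool, what is visible of it).
- robot.tip_of(camera, query): "location" ([x, y, z] in mm, in world coordinates, good to about 4 mm: a listed point, or the origin of a listed thing).
The state is a dict: "time": time; "qpos": joint angles; "joint_velocities": joint speeds; "joint_torque": joint torques, N m; "tool_pos": TCP position; "tool_rot": TCP orientation; "wrist_force": force on the tool from outside, world axes, zero at the start; "ft_torque": the same for the moment, N m; "width": finger opening in mm; "gripper_force": force on a finger pad.
Only numpy, scipy, OpenCV 4.12 (cv2) and the standard library are available. Lean on these libraries where they do the work, as an engineer would, in place of code of your own. Each camera call takes 0.05 s, during which the arm holds its last target. There are 200 camera calls.

TASK

The four staining bottles stand in the full rack in their order of use, first step at the blue end. Move them into the wells of the empty rack in the same order counted from its blue end (the racks may stand either way round), setting each down upright and gently on the floor of its well.

Things in the scene. Friction and masses are not known exactly. Their poses are not given: they have to be found in the camera images.
- bottle_saline: Clear reagent bottle with a blue cap; body 60 mm across up to 74 mm above its underside, cap 34 mm across, 119 mm high. About 0.3 kg. Origin: centre of its underside, z up.
- bottle_ethanol: Amber reagent bottle with a red cap; body 55 mm across up to 65 mm above its underside, cap 32 mm across, 106 mm high. About 0.25 kg. Origin: centre of its underside, z up.
- bottle_methylene: Pale violet reagent bottle with a black cap; body 46 mm across up to 55 mm above its underside, cap 28 mm across, 89 mm high. About 0.13 kg. Origin: centre of its underside, z up.
- dropper_bottle: Small amber dropper bottle with a black collar and a pale yellow rubber bulb on top; body 40 mm across up to 41 mm above its underside, 90 mm high. About 0.08 kg. Origin: centre of its underside, z up.
- full_rack: Rack with a bottle in each well at the start, fixed. 352 x 84 mm, aluminium rail, four square white wells in a row, 76.5 mm inside, 82 mm pitch, floor 8 and rim 28 mm above the worktop; a blue and a grey end cap 32 mm high. Origin: middle, at worktop height; y runs along the row to the blue end: wells at y = +123 (first), +41, -41, -123 mm, x = 0. Stands at any angle, on either side.
- empty_rack: The empty rack, fixed. 352 x 84 mm, aluminium rail, four square white wells in a row, 76.5 mm inside, 82 mm pitch, floor 8 and rim 28 mm above the worktop; a blue and a grey end cap 32 mm high. Origin: middle, at worktop height; y runs along the row to the blue end: wells at y = +123 (first), +41, -41, -123 mm, x = 0. Stands at any angle, on either side.
- cell_saline: The square white well of the full rack where the clear bottle with the blue cap stands at the start (fixed, part of that rack; all four wells look alike). 76.5 mm inside, floor 8 and rim 28 mm above the worktop. Origin: centre of the well at worktop height; y along the row to the blue end.
- cell_ethanol: The square white well of the full rack where the amber bottle with the red cap stands at the start (fixed, part of that rack; all four wells look alike). 76.5 mm inside, floor 8 and rim 28 mm above the worktop. Origin: centre of the well at worktop height; y along the row to the blue end.
- cell_methylene: The square white well of the full rack where the violet bottle with the black cap stands at the start (fixed, part of that rack; all four wells look alike). 76.5 mm inside, floor 8 and rim 28 mm above the worktop. Origin: centre of the well at worktop height; y along the row to the blue end.
- cell_dropper: The square white well of the full rack where the dropper bottle stands at the start (fixed, part of that rack; all four wells look alike). 76.5 mm inside, floor 8 and rim 28 mm above the worktop. Origin: centre of the well at worktop height; y along the row to the blue end.
Mind the look-alikes: they are no part of the job. Leave any green look-alike of the dropper_bottle alone.

How it is judged:
By the outcome, as a careful person would: the job done as asked, in the order asked, and still so for the second after the job is handed in, with the robot touching nothing.
It also fails if it takes over 109 s, if anything falls off the work surface, if the arm or the gripper's body presses on something with over 40 N, if the wrist force passes 120 N, or if a joint passes its speed limit or range.

## Working session

There is one attempt and no reset: what is moved stays moved. The work goes in short steps, Python scripts to look and compute and a shell command to move; the robot and the scene stay as the last step left them, time stands still between calls to the robot, and variables do not carry over. Pictures are saved under pics/ and viewed, at most 14 in all, crops included, and the job is handed in when it is done.

```bash
mkdir -p pics; python3 - <<'E'
from workcell import robot
import cv2,numpy as np
np.set_printoptions(precision=1,suppress=True)
o=robot.get_obs();print(o['tool_pos'],o['tool_rot'],o['time'],o['width'])
ims=[]
for c in('top','side'):
    im=robot.capture(c);cv2.imwrite(f'pics/{c}0.png',im[:,:,::-1])
    cal=robot.get_calibration(c);print(c,{k:(v if k!='view' else np.round(v,3).tolist()) for k,v in cal.items()})
    for q in['bottle_saline','bottle_ethanol','bottle_methylene','dropper_bottle','full_rack','empty_rack','cell_saline','cell_dropper']:
        print(q,[(round(d['p'],2),np.round(d['location'],1).tolist()) for d in robot.tip_of(c,q)[:3]])
E
```

```text
[193.3 646.  237.4] [ 0.1  1.  -0.  -0. ] 0.0 88.34647592059366
top {'fov_y': 57.44797282519784, 'cx': 278.7063281434579, 'cy': 207.24877077615284, 'view': [[-0.019, -1.0, -0.016, 74.754], [0.985, -0.022, 0.174, -493.163], [-0.174, -0.012, 0.985, -1005.743], [0.0, 0.0, 0.0, 1.0]]}
bottle_saline [(0.74, [538.0, -82.4, 6.3]), (0.36, [469.9, -29.7, 8.6])]
bottle_ethanol [(0.92, [469.1, -28.3, 11.6])]
bottle_methylene [(0.71, [660.8, -172.0, 6.3])]
dropper_bottle [(0.78, [604.1, -122.8, 9.5]), (0.78, [344.5, -180.8, -0.6])]
full_rack []
empty_rack [(0.76, [512.9, 296.1, 3.2])]
cell_saline [(0.8, [536.8, -73.5, -0.1])]
cell_dropper [(0.66, [607.2, -126.8, -3.2])]
side {'fov_y': 49.23385104531761, 'cx': 283.55080692805967, 'cy': 213.73529674409335, 'view': [[-0.981, -0.194, 0.028, 497.285], [0.107, -0.415, 0.904, -69.598], [-0.164, 0.889, 0.428, -1239.516], [0.0, 0.0, 0.0, 1.0]]}
bottle_saline [(0.9, [536.2, -83.5, 6.8])]
bottle_ethanol [(0.66, [604.4, -119.6, 7.0]), (0.61, [471.6, -29.0, 12.2]), (0.25, [510.1, 296.1, 0.4])]
bottle_methylene [(0.86, [663.6, -175.2, 6.4]), (0.45, [671.6, -171.0, 3.1]), (0.4, [538.4, -79.5, 6.1])]
dropper_bottle [(0.54, [606.4, -122.0, 5.1])]
full_rack [(0.82, [569.0, -101.8, -2.0])]
empty_rack [(0.64, [512.0, 295.7, 1.5])]
cell_saline [(0.71, [539.2, -77.7, 1.2])]
cell_dropper [(0.57, [606.8, -125.8, -1.1])]
```

View pics/top0.png

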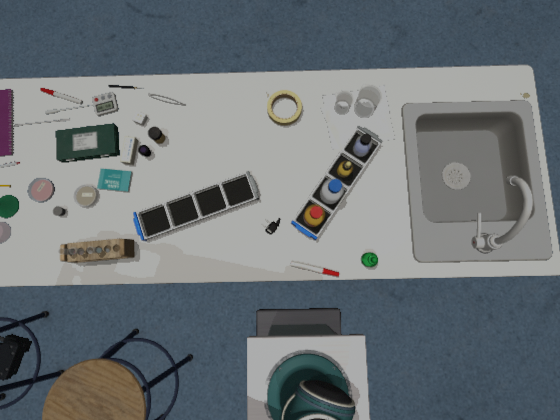

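View pics/side0.png

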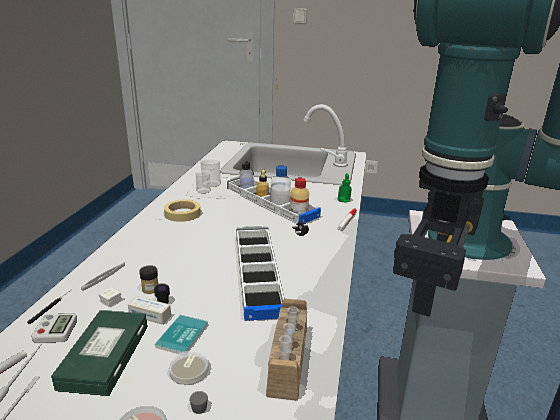

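The top view puts up as +x and left as +y. The full rack's blue end is at (307,234), beside the amber red-cap bottle. From blue to grey the bottles are ethanol (316,212), saline (334,187), dropper (346,167) and methylene (364,143). The empty rack's blue end is at (140,227), the +y side.

Possible mix-ups:
- **Dropper:** the amber one at (346,167) could be confused with the green one at (370,260), or the small black items at (272,226) and (145,151). I choose the amber one standing in the rack.
- **Rack:** the wooden tube rack at (97,250) is not part of the job.

```bash
cat > h.py <<'E'
from workcell import robot
import numpy as np, cv2, sys
from scipy.spatial.transform import Rotation as R
np.set_printoptions(precision=2,suppress=True)
def ray(c,uv,z):
    k=robot.get_calibration(c);f=210/np.tan(np.radians(k['fov_y']/2))
    if 'view' in k: T=np.linalg.inv(np.array(k['view']))
    else:
        o=robot.get_obs();W=np.eye(4);W[:3,:3]=R.from_quat(o['tool_rot']).as_matrix();W[:3,3]=o['tool_pos'];T=W@np.array(k['T_tool_cam'])
    d=T[:3,:3]@np.array([(uv[0]-k['cx'])/f,-(uv[1]-k['cy'])/f,-1]);p=T[:3,3]
    return p+d*(z-p[2])/d[2]
def plan(xyz,ydir):
    "ydir: world angle (deg) of tool y line; returns yaw units, then linear units in the turned tool frame"
    o=robot.get_obs();M=R.from_quat(o['tool_rot']).as_matrix()
    a=np.degrees(np.arctan2(M[1,1],M[0,1]));d=(ydir-a+90)%180-90
    M2=R.from_euler('z',d,degrees=True).as_matrix()@M
    print('pos',np.array(o['tool_pos']),'t',round(o['time'],2),'yang',round(a,1),'w',round(o['width'],1),'F',np.array(o['wrist_force']),'q6',round(o['qpos'][5],2))
    print('yaw units',round(-d/5,2),'lin',M2.T@(np.array(xyz)-o['tool_pos'])/30)
E
python3 - <<'E'
from h import *
im=cv2.imread('pics/side0.png');cv2.imwrite('pics/sc.png',cv2.resize(im[150:235,220:370],None,fx=5,fy=5,interpolation=cv2.INTER_CUBIC))
for c,q in(('top','empty_rack'),('side','empty_rack'),('top','full_rack'),('side','full_rack')):
    robot.capture(c)
    for d in robot.cut_out(c,q)[:2]:
        r=cv2.minAreaRect(np.argwhere(d['mask'])[:,::-1].astype(np.float32));b=cv2.boxPoints(r)
        P=np.array([ray(c,x,28) for x in b]);print(c,q,round(d['p'],2),P[:,:2].round(0).tolist(),P.mean(0)[:2])
        e=[P[i+1]-P[i] for i in range(2)];e=max(e,key=np.linalg.norm);print(np.linalg.norm(e),np.degrees(np.arctan2(e[1],e[0]))%180)
plan([510,300,300],19)
E
```

```text
top empty_rack 0.96 [[488.0, 480.0], [604.0, 146.0], [519.0, 117.0], [406.0, 447.0]] [504.22 297.3 ]
353.57060865736844 109.09532188166456
side empty_rack 0.38 [[593.0, -45.0], [587.0, -106.0], [518.0, -15.0], [527.0, 39.0]] [556.23 -31.6 ]
114.10281962591814 126.8499867396947
top full_rack 0.75 [[448.0, 34.0], [738.0, -172.0], [689.0, -235.0], [404.0, -29.0]] [ 569.84 -100.47]
355.20883419097544 144.6374849969278
side full_rack 0.51 [[712.0, -65.0], [743.0, -236.0], [403.0, -42.0], [406.0, 88.0]] [565.92 -63.7 ]
390.8357823153304 150.38216701696285
pos [193.55 646.67 238.74] t 1.3 yang 73.3 w 87.7 F [ 0.12 -0.33 -0.16] q6 -0.04
yaw units 10.87 lin [-14.36   6.21  -2.04]
```

View pics/sc.png

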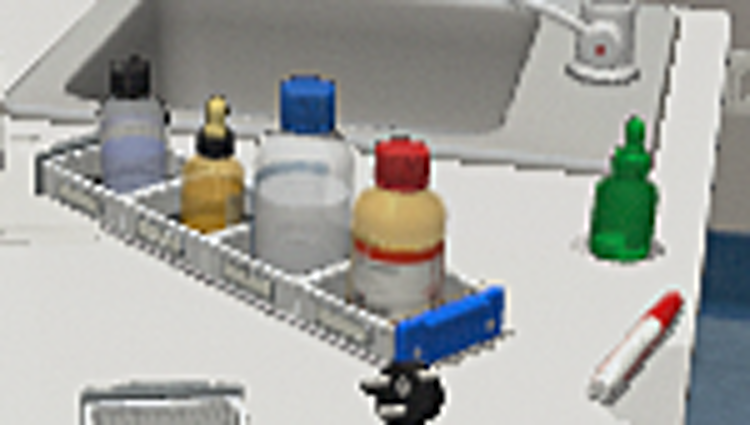

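The crop shows the amber bottle with the red cap next to the blue end at (400,230). After it come clear/blue cap (305,170), the amber dropper with the yellow bulb (212,165) and violet/black cap (130,120). The green dropper at (625,190) stays outside the rack. Next I move over the empty rack for a wrist look on the way.

```bash
python3 -m creep '[{"linear":[0,0,-0.2],"yaw":1,"fingers":1},{"linear":[0,0,-0.2],"yaw":1,"fingers":1},{"linear":[0,0,-0.2],"yaw":1,"fingers":1},{"linear":[0,0,-0.2],"yaw":1,"fingers":1},{"linear":[0,0,-0.2],"yaw":1,"fingers":1},{"linear":[0,0,-0.2],"yaw":1,"fingers":1},{"linear":[0,0,-0.2],"yaw":1,"fingers":1},{"linear":[0,0,-0.2],"yaw":1,"fingers":1},{"linear":[0,0,-0.2],"yaw":1,"fingers":1},{"linear":[0,0,-0.2],"yaw":1,"fingers":1}]' 30
python3 -m creep '[{"linear":[-0.9,0.4,0],"yaw":0.9,"fingers":1},{"linear":[-0.9,0.4,0],"yaw":0,"fingers":1},{"linear":[-0.9,0.4,0],"yaw":0,"fingers":1},{"linear":[-0.9,0.4,0],"yaw":0,"fingers":1},{"linear":[-0.9,0.4,0],"yaw":0,"fingers":1},{"linear":[-0.9,0.4,0],"yaw":0,"fingers":1},{"linear":[-0.9,0.4,0],"yaw":0,"fingers":1},{"linear":[-0.9,0.4,0],"yaw":0,"fingers":1},{"linear":[-0.9,0.4,0],"yaw":0,"fingers":1},{"linear":[-0.9,0.4,0],"yaw":0,"fingers":1}]'
python3 - <<'E'
from h import *
plan([510,300,300],19)
im=robot.capture('wrist');cv2.imwrite('pics/w0.png',im[:,:,::-1])
for d in robot.tip_of('wrist','empty_rack')[:2]:print(d)
for d in robot.cut_out('wrist','empty_rack')[:1]:print(d['p'],d['mask'].sum())
E
```

```text
time: 2.13
tool_pos: [193.6, 646.6, 299.0]
tool_rot: [0.551, 0.834, -0.0, 0.0]
wrist_force: [0.9, -0.6, 0.6]
width: 88.1
gripper_force: 0.0
time: 2.97
tool_pos: [396.7, 430.3, 298.9]
tool_rot: [0.582, 0.813, 0.0, 0.0]
wrist_force: [1.1, 0.6, -0.4]
width: 88.5
gripper_force: 0.0
pos [396.72 430.34 298.92] t 2.97 yang 18.8 w 88.5 F [ 1.08  0.56 -0.37] q6 0.45
yaw units -0.03 lin [-5.34  2.16 -0.04]
{'location': [509.8, 298.3, -1.7], 'p': 0.57}
```

View pics/w0.png

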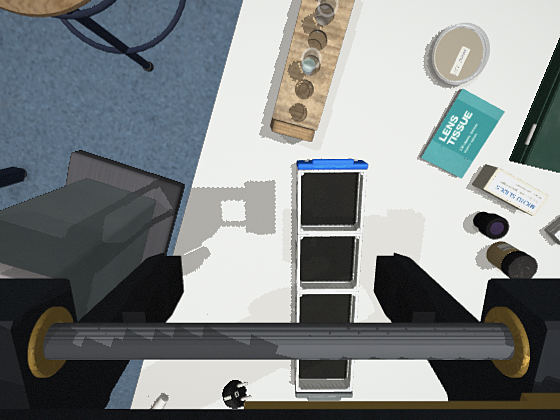

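The wrist view shows the empty rack with its blue end at (331,163), dividers near rows 232 and 291, and all four wells empty. I convert those pixels to positions.

```bash
python3 - <<'E'
from h import *
for n,uv,z in(('d12',(331,232),28),('d23',(328,291),28),('wellL',(301,171),28),('wellR',(361,171),28),('wellL2',(301,229),28),('wellR2',(358,230),28),('cap',(332,160),32)):print(n,ray('wrist',uv,z)[:2])
plan([471,-29,215],53.5)
E
```

```text
d12 [485.83 376.14]
d23 [512.18 297.01]
wellL [423.73 437.16]
wellR [491.8  460.19]
wellL2 [448.64 367.79]
wellR2 [517.06 389.54]
cap [453.35 461.74]
pos [397.12 430.2  298.84] t 3.12 yang 18.6 w 88.1 F [-0.08 -0.51  0.8 ] q6 0.46
yaw units -6.97 lin [-11.08 -10.84   2.79]
```

```bash
python3 -m creep '[{"linear":[0,0,0.2],"yaw":-1,"fingers":1},{"linear":[0,0,0.2],"yaw":-1,"fingers":1},{"linear":[0,0,0.2],"yaw":-1,"fingers":1},{"linear":[0,0,0.2],"yaw":-1,"fingers":1},{"linear":[0,0,0.2],"yaw":-1,"fingers":1},{"linear":[0,0,0.2],"yaw":-1,"fingers":1},{"linear":[0,0,0.2],"yaw":-1,"fingers":1}]'
python3 -m creep '[{"linear":[-0.95,-0.95,0],"yaw":0,"fingers":1},{"linear":[-0.95,-0.95,0],"yaw":0,"fingers":1},{"linear":[-0.95,-0.95,0],"yaw":0,"fingers":1},{"linear":[-0.95,-0.95,0],"yaw":0,"fingers":1},{"linear":[-0.95,-0.95,0],"yaw":0,"fingers":1},{"linear":[-0.95,-0.95,0],"yaw":0,"fingers":1},{"linear":[-0.95,-0.95,0],"yaw":0,"fingers":1},{"linear":[-0.95,-0.95,0],"yaw":0,"fingers":1},{"linear":[-0.95,-0.95,0],"yaw":0,"fingers":1},{"linear":[-0.95,-0.95,0],"yaw":0,"fingers":1}]'
python3 -m creep '[{"linear":[-1,-0.8,0],"yaw":0,"fingers":1},{"linear":[-0.6,-0.5,0],"yaw":0,"fingers":1},{"linear":[-1,0,0],"yaw":0,"fingers":1},{"linear":[-1,0,0],"yaw":0,"fingers":1},{"linear":[0,0,0],"yaw":0,"fingers":1}]'
python3 - <<'E'
from h import *
plan([471,-29,113],53.5)
im=robot.capture('wrist');cv2.imwrite('pics/w1.png',im[:,:,::-1])
for q in['bottle_saline','bottle_ethanol','bottle_methylene','dropper_bottle','full_rack']:
  print(q,[(round(d['p'],2),np.round(d['location'],1).tolist()) for d in robot.tip_of('wrist',q)[:3]])
E
```

```text
time: 3.7
tool_pos: [394.9, 432.7, 256.4]
tool_rot: [0.308, 0.951, 0.0, -0.0]
wrist_force: [-0.7, -0.5, 0.1]
width: 88.4
gripper_force: 0.0
time: 4.53
tool_pos: [457.8, 32.7, 257.1]
tool_rot: [0.31, 0.951, 0.001, 0.0]
wrist_force: [0.6, 0.1, -0.1]
width: 88.0
gripper_force: 0.0
time: 4.95
tool_pos: [525.6, -63.8, 256.8]
tool_rot: [0.311, 0.95, -0.0, 0.001]
wrist_force: [0.3, -0.1, 0.2]
width: 88.3
gripper_force: 0.0
pos [525.55 -63.83 256.83] t 4.95 yang 53.7 w 88.3 F [ 0.33 -0.12  0.19] q6 -1.11
yaw units 0.05 lin [ 2.17 -0.15  4.79]
bottle_saline [(0.56, [537.1, -77.4, 1.3])]
bottle_ethanol [(0.89, [472.5, -31.7, 10.5])]
bottle_methylene [(0.7, [666.8, -174.6, 4.9])]
dropper_bottle [(0.97, [602.8, -121.3, 6.7])]
full_rack []
```

View pics/w1.png

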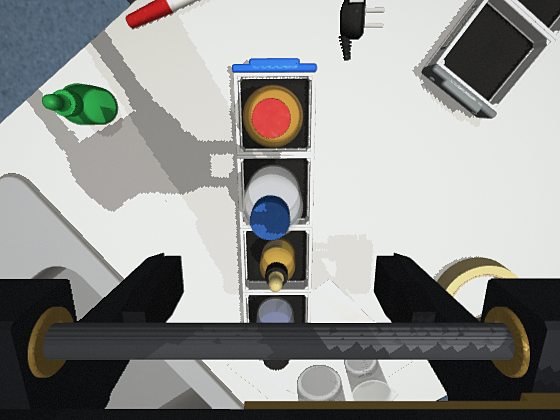

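The wrist view has the red cap at (271,119), the blue cap at (270,214), the dropper bulb at (277,285), and the green dropper well off at (80,103).

```bash
python3 - <<'E'
from h import *
for n,uv,z in(('eth',(271,119),114),('sal',(270,214),127),('bulb',(277,285),96),('d12',(273,155),28),('d23',(276,228),28)):print(n,ray('wrist',uv,z)[:2])
plan([471.5,-30.5,81],53.7)
E
```

```text
eth [466.93 -28.26]
sal [527.08 -73.23]
bulb [ 596.59 -116.93]
d12 [499.51 -51.79]
d23 [567.77 -97.67]
pos [521.35 -60.71 256.71] t 5.25 yang 53.9 w 88.2 F [-1.15  0.24 -0.47] q6 -1.1
yaw units 0.05 lin [ 1.93 -0.17  5.86]
```

```bash
python3 -m creep '[{"linear":[0.95,-0.1,0],"yaw":0,"fingers":1},{"linear":[0.95,-0.1,0],"yaw":0,"fingers":1},{"linear":[0,0,1],"yaw":0,"fingers":1},{"linear":[0,0,1],"yaw":0,"fingers":1},{"linear":[0,0,0],"yaw":0,"fingers":1},{"linear":[0,0,0],"yaw":0,"fingers":1}]'
python3 - <<'E'
from h import *
plan([471.5,-30.5,81],53.7)
im=robot.capture('wrist');cv2.imwrite('pics/w2.png',im[:,:,::-1])
m=robot.cut_out('wrist','bottle_ethanol')[0]; 
print(m['p'],[ (round(d['p'],2),d['location']) for d in robot.tip_of('wrist','bottle_ethanol')])
print([ (round(d['p'],2),d['location']) for d in robot.tip_of('wrist','bottle_saline')])
E
```

```text
time: 5.75
tool_pos: [470.5, -32.3, 195.6]
tool_rot: [0.31, 0.951, -0.0, -0.002]
wrist_force: [0.5, -0.3, -1.0]
width: 87.9
gripper_force: 0.0
pos [470.53 -32.27 195.64] t 5.75 yang 53.9 w 87.9 F [ 0.46 -0.28 -0.96] q6 -1.06
yaw units 0.04 lin [-0.    0.07  3.82]
0.87 [(0.61, [475.3, -29.5, 10.8])]
[(0.84, [538.6, -81.7, 8.8])]
```

View pics/w2.png

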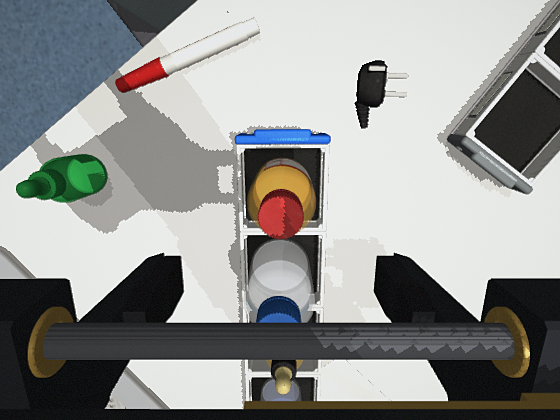

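The red cap at (281,214) is centred between the fingers (182 to 378). I go down and grip the cap.

```bash
python3 -m creep '[{"linear":[0,0.05,1],"yaw":0,"fingers":1},{"linear":[0,0,1],"yaw":0,"fingers":1},{"linear":[0,0,1],"yaw":0,"fingers":1},{"linear":[0,0,0.5],"yaw":0,"fingers":1},{"linear":[0,0,0.3],"yaw":0,"fingers":0.6},{"linear":[0,0,0],"yaw":0,"fingers":0.4},{"linear":[0,0,0],"yaw":0,"fingers":0.2},{"linear":[0,0,0],"yaw":0,"fingers":0.2},{"linear":[0,0,0],"yaw":0,"fingers":0.2},{"linear":[0,0,0],"yaw":0,"fingers":0.2}]' 25
python3 -m creep '[{"linear":[0,0,0],"yaw":0,"fingers":0.2},{"linear":[0,0,0],"yaw":0,"fingers":0.2},{"linear":[0,0,0],"yaw":0,"fingers":0.2},{"linear":[0,0,0],"yaw":0,"fingers":0.2}]'
python3 -c "
from h import *
plan([471,413.5,150],18.7)"
```

```text
time: 6.78
tool_pos: [474.7, -32.1, 84.2]
tool_rot: [0.31, 0.951, 0.0, 0.001]
wrist_force: [-1.2, -0.3, -0.0]
width: 50.4
gripper_force: 0.0
time: 7.12
tool_pos: [474.0, -32.2, 83.5]
tool_rot: [0.31, 0.951, 0.0, 0.001]
wrist_force: [-1.2, -1.6, 5.1]
width: 42.4
gripper_force: 23.0
pos [473.98 -32.16  83.45] t 7.12 yang 53.8 w 42.4 F [-1.22 -1.59  5.06] q6 -1.06
yaw units 7.03 lin [14.1   4.67 -2.23]
```

The width is 42 mm against a 32 mm cap, so the tips are on the shoulder. I open, raise 11 mm and regrip.

```bash
python3 -m creep '[{"linear":[0,0,0],"yaw":0,"fingers":0.8},{"linear":[0,0,0],"yaw":0,"fingers":0.8},{"linear":[0,0,0],"yaw":0,"fingers":0.8},{"linear":[0,0,-0.37],"yaw":0,"fingers":0.8},{"linear":[0,0,0],"yaw":0,"fingers":0.2},{"linear":[0,0,0],"yaw":0,"fingers":0.2},{"linear":[0,0,0],"yaw":0,"fingers":0.2},{"linear":[0,0,0],"yaw":0,"fingers":0.2},{"linear":[0,0,0],"yaw":0,"fingers":0.2},{"linear":[0,0,0],"yaw":0,"fingers":0.2}]' 25
python3 -m creep '[{"linear":[0,0,0],"yaw":0,"fingers":0.2},{"linear":[0,0,0],"yaw":0,"fingers":0.2},{"linear":[0,0,0],"yaw":0,"fingers":0.2},{"linear":[0,0,0],"yaw":0,"fingers":0.2}]'
python3 -c "
from h import *
plan([471,413.5,150],18.7)"
```

```text
time: 7.95
tool_pos: [473.1, -31.9, 93.5]
tool_rot: [0.31, 0.951, -0.0, -0.0]
wrist_force: [-0.5, -0.6, -1.4]
width: 31.7
gripper_force: 21.0
time: 8.28
tool_pos: [473.1, -32.0, 93.5]
tool_rot: [0.31, 0.951, -0.0, -0.0]
wrist_force: [-1.1, 0.4, -1.0]
width: 31.6
gripper_force: 20.6
pos [473.06 -31.96  93.52] t 8.28 yang 53.8 w 31.6 F [-1.08  0.37 -1.02] q6 -1.06
yaw units 7.03 lin [14.09  4.7  -1.88]
```

```bash
python3 -m creep '[{"linear":[0,0,-0.4],"yaw":0,"fingers":0.2},{"linear":[0,0,-0.9],"yaw":0,"fingers":0.2},{"linear":[0,0,-0.7],"yaw":0,"fingers":0.2},{"linear":[0,0,0],"yaw":1,"fingers":0.2},{"linear":[0,0,0],"yaw":1,"fingers":0.2},{"linear":[0,0,0],"yaw":1,"fingers":0.2},{"linear":[0,0,0],"yaw":1,"fingers":0.2},{"linear":[0,0,0],"yaw":1,"fingers":0.2},{"linear":[0,0,0],"yaw":1,"fingers":0.2},{"linear":[0,0,0],"yaw":1,"fingers":0.2}]'
python3 -m creep '[{"linear":[0.5,0.2,0],"yaw":0,"fingers":0.2},{"linear":[0.9,0.3,0],"yaw":0,"fingers":0.2},{"linear":[0.9,0.3,0],"yaw":0,"fingers":0.2},{"linear":[0.9,0.3,0],"yaw":0,"fingers":0.2},{"linear":[0.9,0.3,0],"yaw":0,"fingers":0.2},{"linear":[0.9,0.3,0],"yaw":0,"fingers":0.2},{"linear":[0.9,0.3,0],"yaw":0,"fingers":0.2},{"linear":[0.9,0.3,0],"yaw":0,"fingers":0.2},{"linear":[0.9,0.3,0],"yaw":0,"fingers":0.2},{"linear":[0.9,0.3,0],"yaw":0,"fingers":0.2}]'
python3 -m creep '[{"linear":[0.9,0.3,0],"yaw":0,"fingers":0.2},{"linear":[0.9,0.3,0],"yaw":0,"fingers":0.2},{"linear":[0.9,0.3,0],"yaw":0,"fingers":0.2},{"linear":[0.9,0.3,0],"yaw":0,"fingers":0.2},{"linear":[0.9,0.3,0],"yaw":0,"fingers":0.2},{"linear":[0.6,0.2,0],"yaw":0,"fingers":0.2},{"linear":[0,0,0],"yaw":0,"fingers":0.2},{"linear":[0,0,0],"yaw":0,"fingers":0.2},{"linear":[0,0,0],"yaw":0,"fingers":0.2}]'
python3 - <<'E'
from h import *
plan([471,413.5,93.5],18.7)
im=robot.capture('wrist');cv2.imwrite('pics/w3.png',im[:,:,::-1])
print([ (round(d['p'],2),d['location']) for d in robot.tip_of('wrist','bottle_ethanol')],robot.get_obs()['gripper_force'])
E
```

```text
time: 9.12
tool_pos: [472.9, -31.9, 153.3]
tool_rot: [0.584, 0.812, -0.0, -0.0]
wrist_force: [-0.4, -0.8, -2.4]
width: 31.2
gripper_force: 21.4
time: 9.95
tool_pos: [471.8, 241.6, 153.3]
tool_rot: [0.582, 0.813, -0.0, -0.0]
wrist_force: [0.1, -0.3, -3.1]
width: 31.3
gripper_force: 22.2
time: 10.7
tool_pos: [470.7, 400.8, 153.0]
tool_rot: [0.582, 0.813, -0.001, -0.0]
wrist_force: [0.1, 0.4, -2.6]
width: 31.0
gripper_force: 22.4
pos [470.74 400.8  152.96] t 10.7 yang 18.9 w 31.0 F [ 0.14  0.41 -2.61] q6 0.34
yaw units 0.03 lin [0.4  0.15 1.98]
[(0.75, [471.8, 403.4, 69.6])] 22.43970772717148
```

View pics/w3.png

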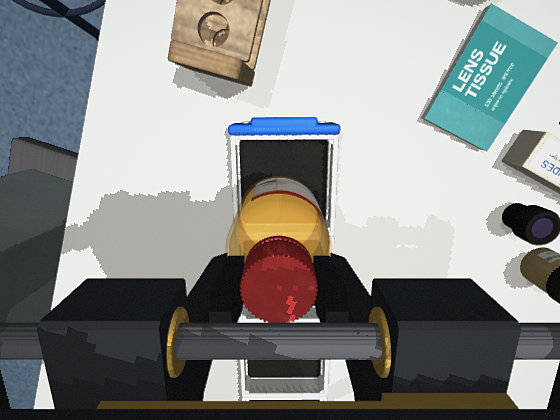

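The bottle hangs upright at (280,240) over the first well, with the blue cap end at (285,126). I correct the offset and lower.

```bash
python3 -m creep '[{"linear":[0.4,0.15,0.3],"yaw":0,"fingers":0.2},{"linear":[0,0,0.5],"yaw":0,"fingers":0.2},{"linear":[0,0,0.5],"yaw":0,"fingers":0.2},{"linear":[0,0,0.35],"yaw":0,"fingers":0.2},{"linear":[0,0,0.15],"yaw":0,"fingers":0.2},{"linear":[0,0,0.07],"yaw":0,"fingers":0.2},{"linear":[0,0,0.03],"yaw":0,"fingers":0.2},{"linear":[0,0,0],"yaw":0,"fingers":0.2},{"linear":[0,0,0],"yaw":0,"fingers":0.2}]'
python3 -c "
from h import *
plan([471,413.5,93.5],18.7)"
```

```text
time: 11.55
tool_pos: [472.2, 414.8, 97.7]
tool_rot: [0.582, 0.813, 0.001, 0.0]
wrist_force: [-0.4, -0.3, -2.2]
width: 31.2
gripper_force: 22.3
pos [472.25 414.8   97.72] t 11.55 yang 18.8 w 31.2 F [-0.42 -0.27 -2.18] q6 0.35
yaw units 0.03 lin [-0.03 -0.05  0.14]
```

```bash
python3 -m creep '[{"linear":[0,0,0.04],"yaw":0,"fingers":0.2},{"linear":[0,0,0.04],"yaw":0,"fingers":0.2},{"linear":[0,0,0.03],"yaw":0,"fingers":0.2},{"linear":[0,0,0.02],"yaw":0,"fingers":0.2},{"linear":[0,0,0],"yaw":0,"fingers":0.2},{"linear":[0,0,0],"yaw":0,"fingers":0.2}]'

```

```text
time: 12.05
tool_pos: [472.0, 414.9, 94.1]
tool_rot: [0.582, 0.813, 0.001, 0.0]
wrist_force: [-2.2, -0.0, 5.5]
width: 31.2
gripper_force: 22.8
```

Contact is made. Release, rise and return to saline.

```bash
python3 -m creep '[{"linear":[0,0,0],"yaw":0,"fingers":0.45},{"linear":[0,0,0],"yaw":0,"fingers":0.6},{"linear":[0,0,0],"yaw":0,"fingers":0.7},{"linear":[0,0,0],"yaw":0,"fingers":0.8},{"linear":[0,0,-0.5],"yaw":0,"fingers":0.9},{"linear":[0,0,-1],"yaw":0,"fingers":1},{"linear":[0,0,-1],"yaw":0,"fingers":1},{"linear":[0,0,-1],"yaw":0,"fingers":1},{"linear":[0,0,0],"yaw":0,"fingers":1}]'
python3 - <<'E'
from h import *
plan([537.5,-80,107],53.7)
im=robot.capture('wrist');cv2.imwrite('pics/w4.png',im[:,:,::-1])
print([ (round(d['p'],2),d['location']) for d in robot.tip_of('wrist','bottle_ethanol')])
E
```

```text
time: 12.8
tool_pos: [475.0, 417.0, 205.4]
tool_rot: [0.582, 0.813, 0.006, 0.002]
wrist_force: [0.5, 0.3, 1.5]
width: 87.6
gripper_force: 0.0
pos [475.   416.99 205.4 ] t 12.8 yang 18.8 w 87.6 F [0.51 0.28 1.54] q6 0.35
yaw units -6.97 lin [-11.5  -12.15   3.1 ]
[(0.87, [472.7, 419.0, 9.1])]
```

View pics/w4.png

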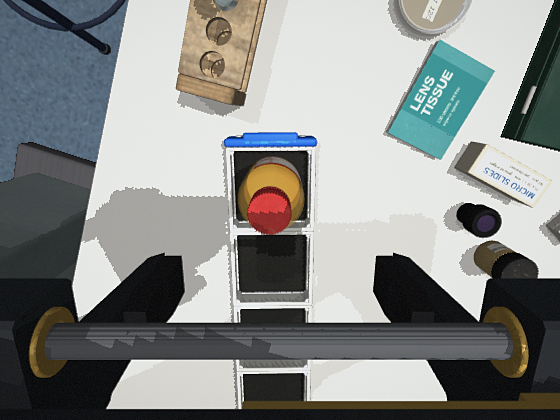

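The ethanol bottle stands upright inside the first well at (272,190). Next is saline.

```bash
python3 -m creep '[{"linear":[0,0,0],"yaw":-1,"fingers":1},{"linear":[0,0,0],"yaw":-1,"fingers":1},{"linear":[0,0,0],"yaw":-1,"fingers":1},{"linear":[0,0,0],"yaw":-1,"fingers":1},{"linear":[0,0,0],"yaw":-1,"fingers":1},{"linear":[0,0,0],"yaw":-1,"fingers":1},{"linear":[0,0,0],"yaw":-1,"fingers":1}]'
python3 -m creep '[{"linear":[-0.88,-0.93,0],"yaw":0,"fingers":1},{"linear":[-0.88,-0.93,0],"yaw":0,"fingers":1},{"linear":[-0.88,-0.93,0],"yaw":0,"fingers":1},{"linear":[-0.88,-0.93,0],"yaw":0,"fingers":1},{"linear":[-0.88,-0.93,0],"yaw":0,"fingers":1},{"linear":[-0.88,-0.93,0],"yaw":0,"fingers":1},{"linear":[-0.88,-0.93,0],"yaw":0,"fingers":1},{"linear":[-0.88,-0.93,0],"yaw":0,"fingers":1},{"linear":[-0.88,-0.93,0],"yaw":0,"fingers":1},{"linear":[-0.88,-0.93,0],"yaw":0,"fingers":1}]'
python3 -m creep '[{"linear":[-0.88,-0.93,0],"yaw":0,"fingers":1},{"linear":[-0.88,-0.93,0],"yaw":0,"fingers":1},{"linear":[-0.88,-0.93,0],"yaw":0,"fingers":1},{"linear":[0,0,0],"yaw":0,"fingers":1},{"linear":[0,0,0],"yaw":0,"fingers":1},{"linear":[0,0,0],"yaw":0,"fingers":1},{"linear":[0,0,0],"yaw":0,"fingers":1}]'
python3 - <<'E'
from h import *
plan([537.5,-80,107],53.7)
robot.capture('wrist')
for q in['bottle_saline','bottle_methylene','dropper_bottle']:print([ (round(d['p'],2),d['location']) for d in robot.tip_of('wrist',q)])
E
```

```text
time: 13.48
tool_pos: [470.6, 413.4, 195.1]
tool_rot: [0.308, 0.951, -0.002, -0.001]
wrist_force: [-0.7, -0.1, 0.1]
width: 88.0
gripper_force: 0.0
time: 14.32
tool_pos: [518.6, 31.5, 195.7]
tool_rot: [0.31, 0.951, -0.001, -0.002]
wrist_force: [1.0, 0.1, 0.5]
width: 87.8
gripper_force: 0.0
time: 14.9
tool_pos: [533.9, -79.7, 196.8]
tool_rot: [0.31, 0.951, 0.0, -0.001]
wrist_force: [-0.6, 0.1, 0.0]
width: 88.4
gripper_force: 0.0
pos [533.93 -79.69 196.76] t 14.9 yang 53.9 w 88.4 F [-0.61  0.1   0.03] q6 -1.14
yaw units 0.04 lin [-0.11  0.06  2.99]
[(0.84, [536.4, -78.4, 7.0])]
[(0.96, [666.8, -174.7, 8.5]), (0.67, [671.3, -173.3, -3.5])]
[(0.88, [606.1, -120.3, 4.9]), (0.76, [350.0, -181.9, 4.0]), (0.44, [664.9, -175.5, 5.6])]
```

```bash
python3 -m creep '[{"linear":[-0.1,0.05,0.8],"yaw":0,"fingers":1},{"linear":[0,0,0.9],"yaw":0,"fingers":0.8},{"linear":[0,0,0.9],"yaw":0,"fingers":0.8},{"linear":[0,0,0.37],"yaw":0,"fingers":0.7},{"linear":[0,0,0],"yaw":0,"fingers":0.2},{"linear":[0,0,0],"yaw":0,"fingers":0.2},{"linear":[0,0,0],"yaw":0,"fingers":0.2},{"linear":[0,0,0],"yaw":0,"fingers":0.2},{"linear":[0,0,0],"yaw":0,"fingers":0.2},{"linear":[0,0,0],"yaw":0,"fingers":0.2}]' 28
python3 -m creep '[{"linear":[0,0,0],"yaw":0,"fingers":0.2},{"linear":[0,0,0],"yaw":0,"fingers":0.2},{"linear":[0,0,0],"yaw":0,"fingers":0.2}]'
python3 -c "
from h import *
plan([497.8,335.8,170],18.7)"
```

```text
time: 15.93
tool_pos: [539.2, -81.8, 110.4]
tool_rot: [0.31, 0.951, 0.0, 0.001]
wrist_force: [-0.6, 0.2, 2.3]
width: 32.9
gripper_force: 28.0
time: 16.18
tool_pos: [539.2, -81.8, 110.5]
tool_rot: [0.31, 0.951, 0.0, 0.001]
wrist_force: [-0.4, -0.3, 6.4]
width: 33.0
gripper_force: 28.0
pos [539.25 -81.84 110.45] t 16.18 yang 53.8 w 33.0 F [-0.37 -0.28  6.43] q6 -1.14
yaw units 7.03 lin [13.62  3.16 -2.02]
```

```bash
python3 -m creep '[{"linear":[0,0,-0.4],"yaw":0,"fingers":0.2},{"linear":[0,0,-0.9],"yaw":0,"fingers":0.2},{"linear":[0,0,-0.7],"yaw":0,"fingers":0.2},{"linear":[0,0,0],"yaw":1,"fingers":0.2},{"linear":[0,0,0],"yaw":1,"fingers":0.2},{"linear":[0,0,0],"yaw":1,"fingers":0.2},{"linear":[0,0,0],"yaw":1,"fingers":0.2},{"linear":[0,0,0],"yaw":1,"fingers":0.2},{"linear":[0,0,0],"yaw":1,"fingers":0.2},{"linear":[0,0,0],"yaw":1,"fingers":0.2}]'
python3 -m creep '[{"linear":[0.5,0.1,0],"yaw":0,"fingers":0.2},{"linear":[0.9,0.2,0],"yaw":0,"fingers":0.2},{"linear":[0.9,0.2,0],"yaw":0,"fingers":0.2},{"linear":[0.9,0.2,0],"yaw":0,"fingers":0.2},{"linear":[0.9,0.2,0],"yaw":0,"fingers":0.2},{"linear":[0.9,0.2,0],"yaw":0,"fingers":0.2},{"linear":[0.9,0.2,0],"yaw":0,"fingers":0.2},{"linear":[0.9,0.2,0],"yaw":0,"fingers":0.2},{"linear":[0.9,0.2,0],"yaw":0,"fingers":0.2},{"linear":[0.9,0.2,0],"yaw":0,"fingers":0.2}]'
python3 -m creep '[{"linear":[0.9,0.2,0],"yaw":0,"fingers":0.2},{"linear":[0.9,0.2,0],"yaw":0,"fingers":0.2},{"linear":[0.9,0.3,0],"yaw":0,"fingers":0.2},{"linear":[0.9,0.3,0],"yaw":0,"fingers":0.2},{"linear":[0.9,0.2,0],"yaw":0,"fingers":0.2},{"linear":[0.3,0,0],"yaw":0,"fingers":0.2},{"linear":[0,0,0],"yaw":0,"fingers":0.2},{"linear":[0,0,0],"yaw":0,"fingers":0.2},{"linear":[0,0,0],"yaw":0,"fingers":0.2}]'
python3 - <<'E'
from h import *
plan([497.8,335.8,110.5],18.7)
im=robot.capture('wrist');cv2.imwrite('pics/w5.png',im[:,:,::-1])
print([ (round(d['p'],2),d['location']) for d in robot.tip_of('wrist','bottle_saline')],robot.get_obs()['gripper_force'])
E
```

```text
time: 17.02
tool_pos: [537.2, -81.4, 168.5]
tool_rot: [0.584, 0.812, -0.0, -0.001]
wrist_force: [0.5, 0.2, -3.0]
width: 33.2
gripper_force: 28.0
time: 17.85
tool_pos: [507.5, 182.1, 168.6]
tool_rot: [0.582, 0.813, -0.001, -0.0]
wrist_force: [0.5, -0.2, -2.3]
width: 33.0
gripper_force: 28.0
time: 18.6
tool_pos: [495.9, 327.7, 168.4]
tool_rot: [0.582, 0.813, -0.001, 0.0]
wrist_force: [0.8, 0.1, -2.1]
width: 33.3
gripper_force: 28.0
pos [495.87 327.67 168.37] t 18.6 yang 18.8 w 33.3 F [ 0.76  0.1  -2.15] q6 0.21
yaw units 0.02 lin [0.24 0.15 1.93]
[(0.65, [495.6, 328.3, 62.8])] 27.99578368663788
```

View pics/w5.png

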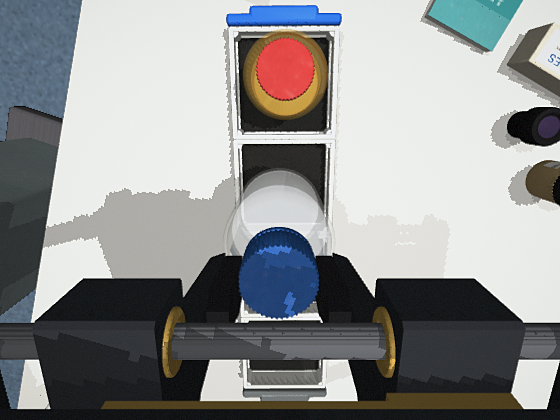

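Saline hangs upright at (280,215) over the second well, and ethanol sits centred in the first well at (285,75).

```bash
python3 -m creep '[{"linear":[0.25,0.15,0.3],"yaw":0,"fingers":0.2},{"linear":[0,0,0.5],"yaw":0,"fingers":0.2},{"linear":[0,0,0.5],"yaw":0,"fingers":0.2},{"linear":[0,0,0.35],"yaw":0,"fingers":0.2},{"linear":[0,0,0.13],"yaw":0,"fingers":0.2},{"linear":[0,0,0.04],"yaw":0,"fingers":0.2},{"linear":[0,0,0],"yaw":0,"fingers":0.2},{"linear":[0,0,0],"yaw":0,"fingers":0.2}]'
python3 -c "
from h import *
plan([497.8,335.8,110.5],18.7)"
```

```text
time: 19.37
tool_pos: [498.7, 337.8, 114.9]
tool_rot: [0.582, 0.813, 0.001, 0.0]
wrist_force: [0.4, 0.1, -2.7]
width: 32.9
gripper_force: 28.0
pos [498.68 337.82 114.91] t 19.37 yang 18.8 w 32.9 F [ 0.36  0.07 -2.71] q6 0.23
yaw units 0.03 lin [-0.05 -0.05  0.15]
```

```bash
python3 -m creep '[{"linear":[-0.05,-0.05,0.04],"yaw":0,"fingers":0.2},{"linear":[0,0,0.04],"yaw":0,"fingers":0.2},{"linear":[0,0,0.03],"yaw":0,"fingers":0.2},{"linear":[0,0,0.02],"yaw":0,"fingers":0.2},{"linear":[0,0,0],"yaw":0,"fingers":0.2},{"linear":[0,0,0],"yaw":0,"fingers":0.2}]'

```

```text
time: 19.87
tool_pos: [497.2, 335.7, 110.6]
tool_rot: [0.582, 0.813, 0.0, 0.0]
wrist_force: [-0.6, 0.7, -1.7]
width: 32.7
gripper_force: 28.0
```

```bash
python3 -m creep '[{"linear":[0,0,0.02],"yaw":0,"fingers":0.2},{"linear":[0,0,0.02],"yaw":0,"fingers":0.2},{"linear":[0,0,0],"yaw":0,"fingers":0.2}]'

```

```text
time: 20.12
tool_pos: [497.4, 336.2, 110.5]
tool_rot: [0.582, 0.813, 0.001, -0.0]
wrist_force: [-2.8, -0.2, 5.3]
width: 32.6
gripper_force: 28.0
```

Contact is made. I release and go to the dropper.

```bash
python3 -m creep '[{"linear":[0,0,0],"yaw":0,"fingers":0.45},{"linear":[0,0,0],"yaw":0,"fingers":0.6},{"linear":[0,0,0],"yaw":0,"fingers":0.7},{"linear":[0,0,0],"yaw":0,"fingers":0.8},{"linear":[0,0,-0.5],"yaw":0,"fingers":0.9},{"linear":[0,0,-1],"yaw":0,"fingers":1},{"linear":[0,0,-1],"yaw":0,"fingers":1},{"linear":[0,0,-0.5],"yaw":0,"fingers":1},{"linear":[0,0,0],"yaw":0,"fingers":1},{"linear":[0,0,0],"yaw":0,"fingers":1}]'
python3 -m creep '[{"linear":[0,0,0],"yaw":-1,"fingers":1},{"linear":[0,0,0],"yaw":-1,"fingers":1},{"linear":[0,0,0],"yaw":-1,"fingers":1},{"linear":[0,0,0],"yaw":-1,"fingers":1},{"linear":[0,0,0],"yaw":-1,"fingers":1},{"linear":[0,0,0],"yaw":-1,"fingers":1},{"linear":[0,0,0],"yaw":-1,"fingers":1}]'
python3 - <<'E'
from h import *
plan([605,-121.5,185],53.7)
robot.capture('wrist')
print([ (round(d['p'],2),d['location']) for d in robot.tip_of('wrist','bottle_saline')])
E
```

```text
time: 20.95
tool_pos: [497.7, 336.0, 199.9]
tool_rot: [0.582, 0.813, 0.001, 0.0]
wrist_force: [0.1, -0.7, -0.0]
width: 87.8
gripper_force: 0.0
time: 21.53
tool_pos: [495.7, 334.7, 196.0]
tool_rot: [0.308, 0.951, -0.002, -0.002]
wrist_force: [-0.5, -0.5, 0.3]
width: 88.3
gripper_force: 0.0
pos [495.74 334.75 195.96] t 21.53 yang 54.1 w 88.3 F [-0.53 -0.46  0.35] q6 -0.39
yaw units 0.08 lin [-11.94 -10.1    0.39]
[(0.65, [500.3, 337.3, 7.1])]
```

```bash
python3 -m creep '[{"linear":[-0.92,-0.78,0],"yaw":0,"fingers":1},{"linear":[-0.92,-0.78,0],"yaw":0,"fingers":1},{"linear":[-0.92,-0.78,0],"yaw":0,"fingers":1},{"linear":[-0.92,-0.78,0],"yaw":0,"fingers":1},{"linear":[-0.92,-0.78,0],"yaw":0,"fingers":1},{"linear":[-0.92,-0.78,0],"yaw":0,"fingers":1},{"linear":[-0.92,-0.78,0],"yaw":0,"fingers":1},{"linear":[-0.92,-0.78,0],"yaw":0,"fingers":1},{"linear":[-0.92,-0.78,0],"yaw":0,"fingers":1},{"linear":[-0.92,-0.78,0],"yaw":0,"fingers":1}]'
python3 -m creep '[{"linear":[-0.92,-0.78,0],"yaw":0,"fingers":1},{"linear":[-0.92,-0.78,0],"yaw":0,"fingers":1},{"linear":[-0.92,-0.78,0],"yaw":0,"fingers":1},{"linear":[0,0,0],"yaw":0,"fingers":1},{"linear":[0,0,0],"yaw":0,"fingers":1},{"linear":[0,0,0],"yaw":0,"fingers":1},{"linear":[0,0,0],"yaw":0,"fingers":1}]'
python3 - <<'E'
from h import *
plan([605,-121.5,54],53.7)
robot.capture('wrist')
for q in['bottle_methylene','dropper_bottle']:print([ (round(d['p'],2),d['location']) for d in robot.tip_of('wrist',q)])
E
```

```text
time: 22.47
tool_pos: [581.1, -17.9, 197.4]
tool_rot: [0.312, 0.95, -0.0, -0.001]
wrist_force: [0.4, -0.0, 0.7]
width: 88.0
gripper_force: 0.0
time: 23.05
tool_pos: [606.6, -120.4, 198.1]
tool_rot: [0.31, 0.951, 0.0, -0.001]
wrist_force: [-0.2, 0.6, -0.8]
width: 87.5
gripper_force: 0.0
pos [ 606.58 -120.38  198.14] t 23.05 yang 53.8 w 87.5 F [-0.23  0.62 -0.79] q6 -1.18
yaw units 0.03 lin [ 0.01 -0.06  4.8 ]
[(0.58, [664.4, -174.5, 5.4])]
[(0.64, [603.8, -124.5, 5.8])]
```

```bash
python3 -m creep '[{"linear":[0,-0.05,0.8],"yaw":0,"fingers":0.8},{"linear":[0,0,0.9],"yaw":0,"fingers":0.8},{"linear":[0,0,0.9],"yaw":0,"fingers":0.7},{"linear":[0,0,0.9],"yaw":0,"fingers":0.7},{"linear":[0,0,0.8],"yaw":0,"fingers":0.7},{"linear":[0,0,0.5],"yaw":0,"fingers":0.6},{"linear":[0,0,0],"yaw":0,"fingers":0.6},{"linear":[0,0,0],"yaw":0,"fingers":0.2},{"linear":[0,0,0],"yaw":0,"fingers":0.2},{"linear":[0,0,0],"yaw":0,"fingers":0.2}]' 15
python3 -m creep '[{"linear":[0,0,0],"yaw":0,"fingers":0.1},{"linear":[0,0,0],"yaw":0,"fingers":0.1},{"linear":[0,0,0],"yaw":0,"fingers":0.1},{"linear":[0,0,0],"yaw":0,"fingers":0.1}]'
python3 - <<'E'
from h import *
plan([524.2,258.2,114],18.7)
im=robot.capture('wrist');cv2.imwrite('pics/w6.png',im[:,:,::-1])
E
```

```text
time: 24.03
tool_pos: [608.0, -122.9, 57.2]
tool_rot: [0.31, 0.951, 0.0, 0.002]
wrist_force: [0.1, -0.2, -0.3]
width: 35.2
gripper_force: 0.0
time: 24.37
tool_pos: [608.5, -123.8, 57.5]
tool_rot: [0.31, 0.951, -0.0, 0.002]
wrist_force: [0.6, -1.4, 6.0]
width: 25.7
gripper_force: 12.8
pos [ 608.47 -123.79   57.54] t 24.37 yang 53.8 w 25.7 F [ 0.6  -1.42  6.01] q6 -1.18
yaw units 7.03 lin [12.95  1.42 -1.94]
```

View pics/w6.png

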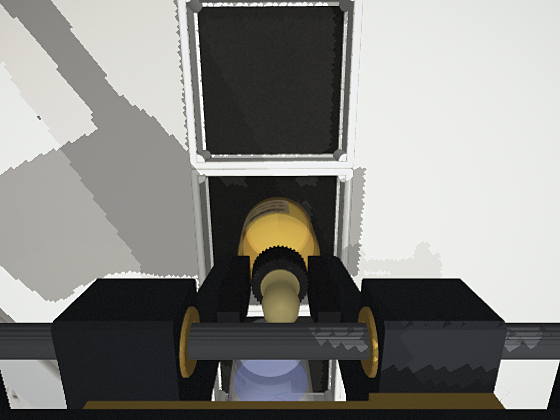

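The fingers hold the dropper's black collar at (280,265), 25.7 mm wide, with the bottle upright. I lift and carry it.

```bash
python3 -m creep '[{"linear":[0,0,-0.4],"yaw":0,"fingers":0.1},{"linear":[0,0,-0.9],"yaw":0,"fingers":0.1},{"linear":[0,0,-0.7],"yaw":0,"fingers":0.1},{"linear":[0,0,0],"yaw":1,"fingers":0.1},{"linear":[0,0,0],"yaw":1,"fingers":0.1},{"linear":[0,0,0],"yaw":1,"fingers":0.1},{"linear":[0,0,0],"yaw":1,"fingers":0.1},{"linear":[0,0,0],"yaw":1,"fingers":0.1},{"linear":[0,0,0],"yaw":1,"fingers":0.1},{"linear":[0,0,0],"yaw":1,"fingers":0.1}]'
python3 -m creep '[{"linear":[0.5,0.1,0],"yaw":0,"fingers":0.1},{"linear":[0.9,0.1,0],"yaw":0,"fingers":0.1},{"linear":[0.9,0.1,0],"yaw":0,"fingers":0.1},{"linear":[0.9,0.1,0],"yaw":0,"fingers":0.1},{"linear":[0.9,0.1,0],"yaw":0,"fingers":0.1},{"linear":[0.9,0.1,0],"yaw":0,"fingers":0.1},{"linear":[0.9,0.1,0],"yaw":0,"fingers":0.1},{"linear":[0.9,0.1,0],"yaw":0,"fingers":0.1},{"linear":[0.9,0.1,0],"yaw":0,"fingers":0.1},{"linear":[0.9,0.1,0],"yaw":0,"fingers":0.1}]'
python3 -m creep '[{"linear":[0.9,0.1,0],"yaw":0,"fingers":0.1},{"linear":[0.9,0.1,0],"yaw":0,"fingers":0.1},{"linear":[0.9,0.1,0],"yaw":0,"fingers":0.1},{"linear":[0.9,0.1,0],"yaw":0,"fingers":0.1},{"linear":[0.5,0,0],"yaw":0,"fingers":0.1},{"linear":[0,0,0],"yaw":0,"fingers":0.1},{"linear":[0,0,0],"yaw":0,"fingers":0.1},{"linear":[0,0,0],"yaw":0,"fingers":0.1}]'
python3 - <<'E'
from h import *
plan([524.2,258.2,57],18.7)
im=robot.capture('wrist');cv2.imwrite('pics/w7.png',im[:,:,::-1])
print([ (round(d['p'],2),d['location']) for d in robot.tip_of('wrist','dropper_bottle')],robot.get_obs()['gripper_force'])
E
```

```text
time: 25.25
tool_pos: [605.9, -122.6, 115.4]
tool_rot: [0.584, 0.812, 0.0, -0.0]
wrist_force: [0.0, -0.8, -1.8]
width: 23.2
gripper_force: 19.4
time: 26.08
tool_pos: [550.1, 133.1, 115.4]
tool_rot: [0.581, 0.814, -0.0, -0.0]
wrist_force: [1.2, -0.0, -0.8]
width: 22.8
gripper_force: 19.3
time: 26.75
tool_pos: [522.6, 251.1, 115.1]
tool_rot: [0.581, 0.814, -0.0, -0.0]
wrist_force: [-0.8, 0.7, -0.2]
width: 23.3
gripper_force: 19.3
pos [522.64 251.11 115.14] t 26.75 yang 18.9 w 23.3 F [-0.76  0.69 -0.19] q6 0.07
yaw units 0.04 lin [0.21 0.13 1.94]
[(0.83, [522.0, 251.8, 59.8])] 19.33685584925115
```

View pics/w7.png

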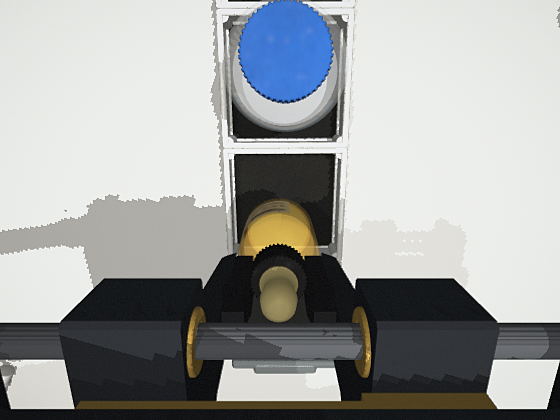

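The dropper is held upright at (280,240) over the third well, and saline is seated in the second well at (285,70). I lower carefully, as the dropper may sit a few mm lower in the grip.

```bash
python3 -m creep '[{"linear":[0.2,0.1,0.3],"yaw":0,"fingers":0.1},{"linear":[0,0,0.5],"yaw":0,"fingers":0.1},{"linear":[0,0,0.5],"yaw":0,"fingers":0.1},{"linear":[0,0,0.3],"yaw":0,"fingers":0.1},{"linear":[0,0,0.1],"yaw":0,"fingers":0.1},{"linear":[0,0,0],"yaw":0,"fingers":0.1},{"linear":[0,0,0],"yaw":0,"fingers":0.1},{"linear":[0,0,0],"yaw":0,"fingers":0.1}]'
python3 -m creep '[{"linear":[0,0,0.04],"yaw":0,"fingers":0.1},{"linear":[0,0,0.04],"yaw":0,"fingers":0.1},{"linear":[0,0,0],"yaw":0,"fingers":0.1},{"linear":[0,0,0],"yaw":0,"fingers":0.1}]'
```

```text
time: 27.52
tool_pos: [524.8, 258.1, 64.9]
tool_rot: [0.582, 0.813, 0.001, 0.0]
wrist_force: [0.5, -0.5, -1.4]
width: 22.8
gripper_force: 19.3
time: 27.85
tool_pos: [524.1, 258.0, 61.9]
tool_rot: [0.582, 0.813, 0.0, 0.0]
wrist_force: [-0.2, -0.0, -0.9]
width: 22.9
gripper_force: 19.3
```

```bash
for i in 1; do python3 -m creep '[{"linear":[0,0,0.03],"yaw":0,"fingers":0.1},{"linear":[0,0,0.03],"yaw":0,"fingers":0.1},{"linear":[0,0,0],"yaw":0,"fingers":0.1},{"linear":[0,0,0],"yaw":0,"fingers":0.1}]'; done
python3 -m creep '[{"linear":[0,0,0.03],"yaw":0,"fingers":0.1},{"linear":[0,0,0.03],"yaw":0,"fingers":0.1},{"linear":[0,0,0],"yaw":0,"fingers":0.1},{"linear":[0,0,0],"yaw":0,"fingers":0.1}]'
```

```text
time: 28.18
tool_pos: [524.0, 257.9, 59.8]
tool_rot: [0.582, 0.813, -0.0, -0.0]
wrist_force: [0.2, -0.4, -1.3]
width: 23.2
gripper_force: 19.3
time: 28.52
tool_pos: [524.4, 257.9, 59.5]
tool_rot: [0.582, 0.813, 0.0, 0.0]
wrist_force: [-2.0, -1.5, 7.8]
width: 23.3
gripper_force: 19.9
```

```bash
python3 -m creep '[{"linear":[0,0,0],"yaw":0,"fingers":0.35},{"linear":[0,0,0],"yaw":0,"fingers":0.5},{"linear":[0,0,0],"yaw":0,"fingers":0.6},{"linear":[0,0,0],"yaw":0,"fingers":0.7},{"linear":[0,0,-0.5],"yaw":0,"fingers":0.8},{"linear":[0,0,-1],"yaw":0,"fingers":0.9},{"linear":[0,0,-1],"yaw":0,"fingers":1},{"linear":[0,0,-1],"yaw":0,"fingers":1},{"linear":[0,0,-1],"yaw":0,"fingers":1},{"linear":[0,0,0],"yaw":0,"fingers":1}]'
python3 -m creep '[{"linear":[0,0,0],"yaw":-1,"fingers":1},{"linear":[0,0,0],"yaw":-1,"fingers":1},{"linear":[0,0,0],"yaw":-1,"fingers":1},{"linear":[0,0,0],"yaw":-1,"fingers":1},{"linear":[0,0,0],"yaw":-1,"fingers":1},{"linear":[0,0,0],"yaw":-1,"fingers":1},{"linear":[0,0,0],"yaw":-1,"fingers":1}]'
python3 - <<'E'
from h import *
plan([666,-174,175],53.7)
robot.capture('wrist')
print([ (round(d['p'],2),d['location']) for d in robot.tip_of('wrist','dropper_bottle')])
E
```

```text
time: 29.35
tool_pos: [527.9, 259.7, 200.4]
tool_rot: [0.582, 0.813, 0.005, 0.003]
wrist_force: [0.4, 0.8, 1.0]
width: 86.6
gripper_force: 0.0
time: 29.93
tool_pos: [523.6, 257.8, 192.0]
tool_rot: [0.308, 0.951, -0.0, -0.001]
wrist_force: [0.2, -0.0, 0.5]
width: 88.2
gripper_force: 0.0
pos [523.63 257.75 192.01] t 29.93 yang 54.1 w 88.2 F [ 0.21 -0.04  0.55] q6 -0.53
yaw units 0.08 lin [-12.35  -8.79   0.57]
[(0.95, [526.8, 260.1, 7.2])]
```

```bash
python3 -m creep '[{"linear":[-0.95,-0.68,0],"yaw":0,"fingers":1},{"linear":[-0.95,-0.68,0],"yaw":0,"fingers":1},{"linear":[-0.95,-0.68,0],"yaw":0,"fingers":1},{"linear":[-0.95,-0.68,0],"yaw":0,"fingers":1},{"linear":[-0.95,-0.68,0],"yaw":0,"fingers":1},{"linear":[-0.95,-0.68,0],"yaw":0,"fingers":1},{"linear":[-0.95,-0.68,0],"yaw":0,"fingers":1},{"linear":[-0.95,-0.68,0],"yaw":0,"fingers":1},{"linear":[-0.95,-0.68,0],"yaw":0,"fingers":1},{"linear":[-0.95,-0.68,0],"yaw":0,"fingers":1}]'
python3 -m creep '[{"linear":[-0.95,-0.68,0],"yaw":0,"fingers":1},{"linear":[-0.95,-0.68,0],"yaw":0,"fingers":1},{"linear":[-0.95,-0.63,0],"yaw":0,"fingers":1},{"linear":[0,0,0],"yaw":0,"fingers":1},{"linear":[0,0,0],"yaw":0,"fingers":1},{"linear":[0,0,0],"yaw":0,"fingers":1},{"linear":[0,0,0],"yaw":0,"fingers":1}]'
python3 - <<'E'
from h import *
plan([666,-174,80],53.7)
robot.capture('wrist')
for q in['bottle_methylene']:print([ (round(d['p'],2),d['location']) for d in robot.tip_of('wrist',q)])
E
```

```text
time: 30.87
tool_pos: [633.9, -76.7, 192.5]
tool_rot: [0.312, 0.95, 0.0, -0.0]
wrist_force: [-0.3, -0.1, -0.4]
width: 88.3
gripper_force: 0.0
time: 31.45
tool_pos: [667.1, -172.3, 192.6]
tool_rot: [0.31, 0.951, 0.0, -0.001]
wrist_force: [-0.5, 0.3, 0.5]
width: 88.2
gripper_force: 0.0
pos [ 667.05 -172.31  192.57] t 31.45 yang 53.8 w 88.2 F [-0.45  0.25  0.47] q6 -1.23
yaw units 0.03 lin [-0.01 -0.07  3.75]
[(0.87, [667.4, -175.4, 6.3])]
```

```bash
python3 -m creep '[{"linear":[-0.05,-0.07,0.8],"yaw":0,"fingers":1},{"linear":[0,0,0.9],"yaw":0,"fingers":0.8},{"linear":[0,0,0.9],"yaw":0,"fingers":0.7},{"linear":[0,0,0.8],"yaw":0,"fingers":0.6},{"linear":[0,0,0.3],"yaw":0,"fingers":0.5},{"linear":[0,0,0],"yaw":0,"fingers":0.4},{"linear":[0,0,0],"yaw":0,"fingers":0.15},{"linear":[0,0,0],"yaw":0,"fingers":0.15},{"linear":[0,0,0],"yaw":0,"fingers":0.15},{"linear":[0,0,0],"yaw":0,"fingers":0.15}]' 20
python3 -m creep '[{"linear":[0,0,0],"yaw":0,"fingers":0.15},{"linear":[0,0,0],"yaw":0,"fingers":0.15},{"linear":[0,0,0],"yaw":0,"fingers":0.15},{"linear":[0,0,0],"yaw":0,"fingers":0.15}]'
python3 -c "
from h import *
plan([550.5,180.5,140],18.7)"
```

```text
time: 32.38
tool_pos: [669.0, -176.5, 84.4]
tool_rot: [0.31, 0.951, 0.0, 0.002]
wrist_force: [-0.2, 0.6, 0.2]
width: 30.3
gripper_force: 0.2
time: 32.72
tool_pos: [669.0, -176.4, 84.1]
tool_rot: [0.31, 0.951, 0.0, 0.002]
wrist_force: [0.3, 1.2, 6.5]
width: 26.9
gripper_force: 20.0
pos [ 669.02 -176.44   84.06] t 32.72 yang 53.8 w 26.9 F [0.28 1.2  6.55] q6 -1.23
yaw units 7.03 lin [12.53  0.08 -1.9 ]
```

```bash
python3 -m creep '[{"linear":[0,0,-0.4],"yaw":0,"fingers":0.15},{"linear":[0,0,-0.9],"yaw":0,"fingers":0.15},{"linear":[0,0,-0.7],"yaw":0,"fingers":0.15},{"linear":[0,0,0],"yaw":1,"fingers":0.15},{"linear":[0,0,0],"yaw":1,"fingers":0.15},{"linear":[0,0,0],"yaw":1,"fingers":0.15},{"linear":[0,0,0],"yaw":1,"fingers":0.15},{"linear":[0,0,0],"yaw":1,"fingers":0.15},{"linear":[0,0,0],"yaw":1,"fingers":0.15},{"linear":[0,0,0],"yaw":1,"fingers":0.15}]'
python3 -m creep '[{"linear":[0.5,0,0],"yaw":0,"fingers":0.15},{"linear":[0.9,0,0],"yaw":0,"fingers":0.15},{"linear":[0.9,0,0],"yaw":0,"fingers":0.15},{"linear":[0.9,0,0],"yaw":0,"fingers":0.15},{"linear":[0.9,0,0],"yaw":0,"fingers":0.15},{"linear":[0.9,0,0],"yaw":0,"fingers":0.15},{"linear":[0.9,0,0],"yaw":0,"fingers":0.15},{"linear":[0.9,0,0],"yaw":0,"fingers":0.15},{"linear":[0.9,0,0],"yaw":0,"fingers":0.15},{"linear":[0.9,0,0],"yaw":0,"fingers":0.15}]'
python3 -m creep '[{"linear":[0.9,0,0],"yaw":0,"fingers":0.15},{"linear":[0.9,0,0],"yaw":0,"fingers":0.15},{"linear":[0.9,0,0],"yaw":0,"fingers":0.15},{"linear":[0.9,0,0],"yaw":0,"fingers":0.15},{"linear":[0.2,0,0],"yaw":0,"fingers":0.15},{"linear":[0,0,0],"yaw":0,"fingers":0.15},{"linear":[0,0,0],"yaw":0,"fingers":0.15},{"linear":[0,0,0],"yaw":0,"fingers":0.15}]'
python3 - <<'E'
from h import *
plan([550.5,180.5,84],18.7)
im=robot.capture('wrist');cv2.imwrite('pics/w8.png',im[:,:,::-1])
print([ (round(d['p'],2),d['location']) for d in robot.tip_of('wrist','bottle_methylene')],robot.get_obs()['gripper_force'])
E
```

```text
time: 33.55
tool_pos: [666.7, -176.2, 141.7]
tool_rot: [0.584, 0.812, -0.0, -0.001]
wrist_force: [-0.2, -0.3, -1.9]
width: 26.8
gripper_force: 20.0
time: 34.38
tool_pos: [582.3, 69.8, 142.0]
tool_rot: [0.581, 0.814, -0.0, -0.001]
wrist_force: [0.3, 0.2, -2.5]
width: 26.5
gripper_force: 20.0
time: 35.05
tool_pos: [547.4, 175.2, 142.1]
tool_rot: [0.582, 0.813, -0.0, 0.0]
wrist_force: [-0.3, -0.0, -1.7]
width: 26.8
gripper_force: 20.0
pos [547.38 175.18 142.11] t 35.05 yang 18.9 w 26.8 F [-0.32 -0.05 -1.75] q6 -0.06
yaw units 0.03 lin [0.14 0.16 1.94]
[(0.72, [548.8, 178.6, 62.5])] 19.983058869838715
```

View pics/w8.png

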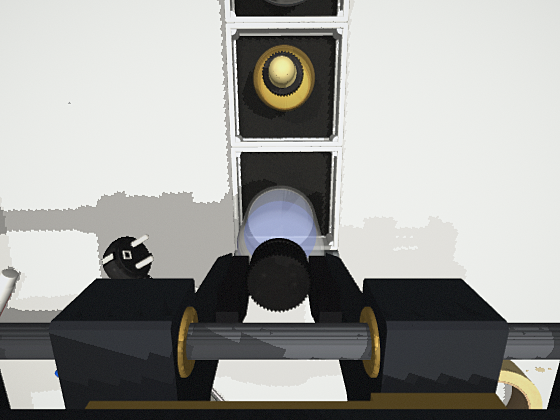

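The methylene bottle hangs upright at (280,225) over the fourth well, and the dropper stands upright in the third at (284,78). I lower it.

```bash
python3 -m creep '[{"linear":[0.14,0.15,0.3],"yaw":0,"fingers":0.15},{"linear":[0,0,0.5],"yaw":0,"fingers":0.15},{"linear":[0,0,0.5],"yaw":0,"fingers":0.15},{"linear":[0,0,0.35],"yaw":0,"fingers":0.15},{"linear":[0,0,0.12],"yaw":0,"fingers":0.15},{"linear":[0,0,0.04],"yaw":0,"fingers":0.15},{"linear":[0,0,0],"yaw":0,"fingers":0.15},{"linear":[0,0,0],"yaw":0,"fingers":0.15}]'
python3 -m creep '[{"linear":[0,0,0.04],"yaw":0,"fingers":0.15},{"linear":[0,0,0.03],"yaw":0,"fingers":0.15},{"linear":[0,0,0.02],"yaw":0,"fingers":0.15},{"linear":[0,0,0],"yaw":0,"fingers":0.15},{"linear":[0,0,0],"yaw":0,"fingers":0.15}]'
```

```text
time: 35.82
tool_pos: [551.0, 181.4, 88.4]
tool_rot: [0.582, 0.813, 0.0, 0.0]
wrist_force: [0.6, 0.2, -2.3]
width: 26.8
gripper_force: 20.0
time: 36.23
tool_pos: [550.4, 181.3, 85.3]
tool_rot: [0.582, 0.813, 0.0, 0.0]
wrist_force: [0.2, -0.7, -2.0]
width: 26.5
gripper_force: 20.0
```

```bash
python3 -m creep '[{"linear":[0,0,0.03],"yaw":0,"fingers":0.15},{"linear":[0,0,0.02],"yaw":0,"fingers":0.15},{"linear":[0,0,0],"yaw":0,"fingers":0.15},{"linear":[0,0,0],"yaw":0,"fingers":0.15}]'
```

```text
time: 36.57
tool_pos: [550.7, 181.4, 84.1]
tool_rot: [0.582, 0.813, 0.0, 0.0]
wrist_force: [0.4, -0.3, 1.7]
width: 27.0
gripper_force: 20.0
```

Contact is made. I release, rise and take a final check.

```bash
python3 -m creep '[{"linear":[0,0,0],"yaw":0,"fingers":0.4},{"linear":[0,0,0],"yaw":0,"fingers":0.5},{"linear":[0,0,0],"yaw":0,"fingers":0.6},{"linear":[0,0,0],"yaw":0,"fingers":0.7},{"linear":[0,0,-0.5],"yaw":0,"fingers":0.8},{"linear":[0,0,-1],"yaw":0,"fingers":0.9},{"linear":[0,0,-1],"yaw":0,"fingers":1},{"linear":[0,0,-1],"yaw":0,"fingers":1},{"linear":[0,0,-1],"yaw":0,"fingers":1},{"linear":[0,0,-1],"yaw":0,"fingers":1}]'
python3 -m creep '[{"linear":[-1,0,0],"yaw":0,"fingers":1},{"linear":[-1,0,0],"yaw":0,"fingers":1},{"linear":[-1,0,0],"yaw":0,"fingers":1},{"linear":[-1,0,0],"yaw":0,"fingers":1},{"linear":[-1,0,0],"yaw":0,"fingers":1},{"linear":[0,0,0],"yaw":0,"fingers":1},{"linear":[0,0,0],"yaw":0,"fingers":1}]'
python3 - <<'E'
from h import *
s=robot.capture('side');t=robot.capture('top');w=robot.capture('wrist')
a=cv2.resize(s[180:340,160:340],(400,356));b=cv2.resize(t[150:250,110:290],(400,222));L=np.vstack([a,b]);
cv2.imwrite('pics/f.png',np.hstack([L,cv2.resize(w,(400,300))if 0 else np.vstack([cv2.resize(w,(400,300)),np.zeros((278,400,3),np.uint8)])])[:,:,::-1])
E
```

```text
time: 37.4
tool_pos: [550.0, 181.2, 249.9]
tool_rot: [0.582, 0.813, -0.0, -0.0]
wrist_force: [0.3, -0.0, -0.4]
width: 87.5
gripper_force: 0.0
time: 37.98
tool_pos: [598.9, 38.1, 248.3]
tool_rot: [0.583, 0.812, -0.0, -0.0]
wrist_force: [-0.3, -0.1, -0.6]
width: 88.1
gripper_force: 0.0
```

View pics/f.png

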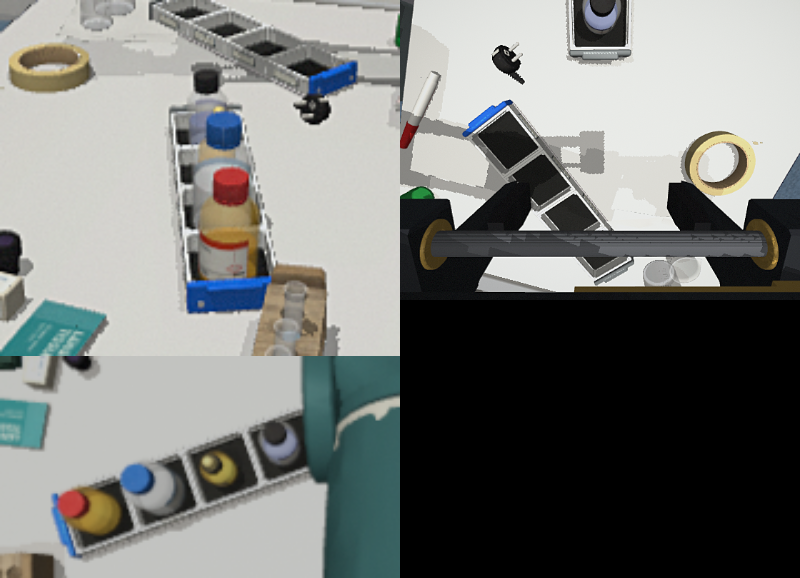

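The check picture shows all four upright in the second rack. From its blue end they are ethanol (85,510), saline (155,490), dropper (218,465) and methylene (280,445). The first rack is empty, and the gripper is clear.

```bash
python3 -c "
from workcell import robot
print(robot.hand_in())"
```

```text
the job is handed in; nothing more can be done
None
```

The job is handed in at about 38 s: ethanol, saline, dropper and methylene stand upright in the second rack, in that order from its blue end.

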